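# Open the battery quarantine locker with the hook pole

### The arm

A 6-joint arm with a two-finger parallel gripper is mounted at the origin on a cart in front of the work surface, level with it; the furniture and walls round the work are solid. World frame = base frame: x ahead of the robot, y to its left, z up, the work surface at z = 0. Lengths are in m, angles in rad, forces in N, time in s.
With the tool pointing down it reaches from about 0.3 to 0.85 m from the base axis. Payload 4.2 kg.
Tool frame: the origin (TCP) lies midway between the tips of the shut fingers; the grasp point (between the pads) lies 19 mm behind it; z points along the fingers, y is the direction in which the jaws open and shut (so a half turn about z gives the same grasp; the last joint's range is limited). The gripper opens to 91 mm and grips with 3 to 60 N. Pads are 32 mm wide; open, the fingers measure 118 mm over their backs; the gripper's body (76 mm by 178 mm) begins 60 mm behind the grasp point.
Start: joints at [1.155, 0.32, 1.565, -0, 1.257, -0.02], TCP at [0.222, 0.531, 0.214] pointing down, gripper open.
Joint ranges: [-3.11, 3.11], [-0.84, 2.01], [0.21, 2.61], [-1.34, 4.49], [0.05, 2.63], [-2.56, 2.56]. Speed limits (rad/s): [2.57, 2.57, 3.14, 3.14, 3.14, 3.14].

### API

Orientations are given as a 3x3 rotation matrix whose columns are the frame's x, y, z axes.
In Python, from cell import env gives the robot as it stands. The module is installed in compiled form; this text tells all that it offers.
- The arm moves only by the tool drive_tool, never from a script. Its argument "deltas" is a list of rows, each an object of numbers: "wx", "wy", "wz": the turn, a rotation vector about the tool's x, y, z in degrees; "x", "y", "z": the shift along the tool's x, y, z in m; "grip": the closure in counts, from 0 (fully open) to 255 (shut). In form: [{"wx": .., "wy": .., "wz": .., "x": .., "y": .., "z": .., "grip": ..}, ...]. A call has 1 to 12 rows; each row shifts and turns the commanded pose from where the row before left it, along the tool's axes as they then stand; what a row does not reach is not made up. A row lasts 1/8 s, in which the tool goes at most 62.5 mm and 10.7 degrees, less where a joint would pass 70% of its speed; a pose out of reach is approached as far as the arm can. A call with a gripper value outside its range is refused whole. The fingers move at their own pace and stop on an object; "force" is the grip in N (left out, the last holds). Time passes only in rows, so rows that do not move let the fingers close. It gives the time, the measured TCP pose, the force and the opening at its end, in the units of the state.
- env.get_obs(): the state, without advancing time (a new reading comes with each control period).
- env.capture(name): name is "side" or "top"; returns (picture, depth): 420x560x3 uint8, red, green, blue; 420x560 float32, m along the optical axis (not along the pixel's ray), 0 where there is no reading.
- env.camera_info(name): a dict with "mtx" (3x3 intrinsics, pixels), "rvec" (rotation vector, rad) and "tvec" (3), from world to camera coordinates, as OpenCV has them. Camera axes: x right, y down, z forward; pixel columns grow to the right and rows downward; lengths in m; the calibration is good to about 2 mm. A picture is of the moment at which its call begins. camera_info takes no time and is no camera call.
- env.hand_in(): hands the job in, once; it reports no verdict.
Trained networks look in the newest picture that a camera, given by its name, has taken for a name from the list of things; names that differ only in an ending like _2 or _b are one class to them, and where a whole thing is asked for, a point or a joint stands for the part that bears it (a point fixed in the world has none). Each returns a list of dicts, best first, with "conf" (0 to 1); they miss things now and then, are a little off and sometimes report something else, mostly with a low value. They report only what shows in the picture. A call takes as long as a camera call. They do not tell look-alikes from the thing itself.
- env.find_in(thing, camera): "xyz" ([x, y, z] in m, in world coordinates, good to about 4 mm: the middle of the surface that is visible of it).
The state is a dict: "clock": time; "q": joint angles; "dq": joint speeds; "effort": joint torques, N m; "ee_pos": TCP position; "eef_rot": TCP orientation; "ft_force": force on the tool from outside, world axes, zero at the start; "wrist_torque": the same for the moment, N m; "finger_gap": opening from 0.0 (shut) to 1.0 (fully open).
Only numpy, scipy, OpenCV 4.12 (cv2) and the standard library are available. Lean on these libraries where they do the work, as an engineer would, in place of code of your own. Each camera call takes 0.05 s, during which the arm holds its last target. There are 200 camera calls.

### The job

Take the hook pole from its rack, put its hook through the eye on the yellow flap of the battery quarantine locker, and gently pull the flap off its catch and lower it on the hook, never letting it drop, until it is fully down. Damaged packs are stored inside, so keep the robot's own hand and arm off the locker and never push or tug hard on it. Then unhook the pole, lay it back in its rack as it was and leave everything else on the bench undisturbed.

Things in the scene. Friction and masses are not known exactly. Their poses are not given: they have to be found in the camera images.
- locker: Grey steel locker, fixed, 160 deep (x) x 240 wide (y) x 326 high (z); place and yaw vary. Origin: centre of its underside; -x is its front. The lower 166 mm is a closed plinth; above is a compartment shut by a yellow drop-front flap whose outer face lies in the locker's front face, 80 mm ahead of the origin. Pole loads above 25 N on locker, flap or eye count as rough.
- flap_hinge (a point): Middle of the flap's hinge line, on the locker's front face, 166 mm above the table; turns with the locker (z up, -x out of the front). The hinge line runs along the locker's y.
- eye (a point): Centre of the hole of the steel pull eye on the flap, at mid-width, 95 mm from the hinge line and 16 mm out from the outer face (261 mm above the table when shut). Ring of 13 mm inner diameter, 5 mm bar, its hole running sideways along the locker's y: a hook enters from the side. It turns with the flap; when that is down, the eye hangs 16 mm below it.
- flap (a joint): Angle of the yellow flap (222 wide x 136 high x 8, 0.4 kg), rad: 0 shut, grows as its top comes out and down; 1.57 fully down, level, on its stop, where it stays. A spring roller catch at the top frees within 0.1 rad at 11 to 14 N straight out at the eye; it then jumps a little. Past that its weight drops it, too fast, unless held back on the hook (about 3 N). Over 1.1 rad/s is dropping.
- pole: Hook pole, loose, 0.19 kg. Origin: centre of the orange handle, 110 long (x) x 24 wide (y) x 26 high (z); x runs along the pole to the hook. A 12 mm aluminium tube goes on to a black 17 mm collar; from that comes a 7 mm steel rod with the hook. Centre of mass about 35 mm ahead of the origin.
- pole_collar (a point): Front end of the pole's collar, x = 118 from the handle's centre. The rod from it telescopes, clamped by friction (50 N) anywhere 0 to 45 mm out, not measured: find the hook's reach by feel (touch the flap's face) or sight. At its end the rod bends square to the pole's +y: a finger 7 mm thick, axis at x = 150 mm + draw-out from the handle's centre, to y = 28, ended by an 8.4 mm ball.
- rack: Dark steel rack, fixed; origin on the table below the seat of the handle's centre; x is the pole's direction. The pole lies level in two open cradles, each 12 mm long: under the handle's tail (x = -47, 28 mm wide inside) and under the tube (x = 85, 16 mm wide). Their sides stand 13 mm above the floors, then flare outwards 11 mm more. Base 165 x 50 x 6.
- rack_seat (a point): Where the centre of the pole's handle belongs in the rack: 78 mm above the table over the rack's origin, x along the pole towards the hook.
- removed_pack: Black laptop battery pack, loose, 46 x 130 x 19, flat on the table; bystander.
- disk: Silver disk drive, loose, 70 x 100 x 11; bystander.
- screw_dish: Round metal dish with screws, loose, 77 diameter x 15; bystander.
- cutter: Side cutters with blue handles, loose, 53 x 132 x 10; bystander.
Mind the look-alikes: they are no part of the job. Of the things that look like the pole, the larger one is meant.

How it is judged:
On the way, in this order (a step that is already met when the one before it is completed fails the run):
1. the pole is lifted out of its rack (z of pole in the frame of rack_seat above 0.04 m), for 0.1 s.
2. the flap is off its catch and carried on the hook (value of joint flap between 0.3 and 1.4 rad and contact force between pole and locker above 0.3 N), for 0.1 s.
3. the flap is fully down (value of joint flap above 1.5 rad), for 0.2 s.
At the end, for the whole second after the job is handed in: The flap is fully down (joint above 1.5 rad) and the pole lies at rest in both cradles of its rack, handle centre within 15 mm of its seat, along the rack within 0.08 rad, upright within 0.12 rad (value of joint flap above 1.5 rad and distance between pole and rack_seat below 0.015 m and angle between the x axis of pole and the x axis of rack_seat, either way round below 0.08 rad and angle between pole's own z axis and vertical below 0.12 rad and contact force between pole and rack above 0.5 N and linear speed of pole below 0.02 m/s); the robot touches nothing.
It fails at once if the pole loads the locker, its flap or its eye with more than 25 N (contact force between pole and locker above 25 N).
It fails at once if the flap drops: faster than 1.1 rad/s once it is past 0.4 rad (value of joint flap above 0.4 rad and velocity of joint flap above 1.1 rad/s).
It fails at once if the robot's fingers or arm touch the locker or flap (contact force between any of the fingers, the arm and locker above 0.5 N).
It fails at once if a bystander is moved more than 20 mm (distance of any of removed_pack, disk, screw_dish, cutter from where it was at the start of the episode above 0.02 m).
It also fails if it takes over 72 s, if anything falls off the work surface, if the arm or the gripper's body presses on something with over 40 N, if the wrist force passes 120 N, or if a joint passes its speed limit or range.

## Working session

There is one attempt and no reset: what is moved stays moved. The work goes in short steps, Python scripts to look and compute and a tool call to move; the robot and the scene stay as the last step left them, time stands still between calls to the robot, and variables do not carry over. Pictures are saved under pics/ and viewed, about 8 in all and at most 12, crops included, and the job is handed in when it is done.

Besides the shell and the picture viewer there is one more tool, called by a JSON object that holds its "method" and its "body". drive_tool: Moves the arm, as the interface text tells. Its arguments: {"type":"object","properties":{"deltas":{"type":"array","items":{"type":"object","properties":{"wx":{"type":"number"},"wy":{"type":"number"},"wz":{"type":"number"},"x":{"type":"number"},"y":{"type":"number"},"z":{"type":"number"},"grip":{"type":"number"}}}},"force":{"type":"number"}},"required":["deltas"]}

```bash
mkdir -p pics
python3 - <<'E'
from cell import env
import cv2,numpy as np
for n in("top","side"):
    im,d=env.capture(n); cv2.imwrite(f"pics/{n}0.png",im[:,:,::-1]); np.savez(f"{n}0.npz",im=im,d=d)
    i=env.camera_info(n); R,_=cv2.Rodrigues(np.array(i["rvec"])); print(n,"cam pos",(-R.T@np.array(i["tvec"]).ravel()).round(3), "axis",R[2].round(2), np.array(i["mtx"]).round(0).tolist())
    for t in("locker","flap","eye","pole","pole_collar","rack","removed_pack","disk","screw_dish","cutter"):
        try: print(t,[(np.round(r["xyz"],3).tolist(),round(r["conf"],2)) for r in env.find_in(t,n)])
        except Exception as e: print(t,e)
o=env.get_obs();print(o["clock"],o["ee_pos"],o["eef_rot"],o["finger_gap"])
E
```

```text
top cam pos [ 0.385 -0.206  1.358] axis [ 0.17 -0.   -0.99] [[516.0, 0.0, 288.0], [0.0, 516.0, 213.0], [0.0, 0.0, 1.0]]
locker [([0.759, -0.024, 0.328], 0.7)]
flap [([0.719, -0.025, 0.249], 0.6), ([0.582, -0.443, -0.0], 0.42)]
eye []
pole [([0.564, -0.25, 0.092], 0.91), ([0.748, -0.338, 0.022], 0.69)]
pole_collar [([0.57, -0.254, 0.09], 0.92), ([0.746, -0.339, 0.017], 0.6)]
rack [([0.554, -0.242, 0.001], 0.95), ([0.581, -0.441, 0.001], 0.24)]
removed_pack [([0.389, 0.006, 0.016], 0.65)]
disk [([0.373, -0.2, 0.012], 0.92)]
screw_dish [([0.581, -0.444, 0.003], 0.58)]
cutter [([0.587, -0.036, 0.004], 0.56), ([0.55, -0.244, 0.006], 0.4)]
side cam pos [ 0.218 -1.007  0.92 ] axis [ 0.32  0.7  -0.64] [[436.0, 0.0, 279.0], [0.0, 436.0, 206.0], [0.0, 0.0, 1.0]]
locker [([0.755, -0.111, 0.232], 0.97)]
flap []
eye [([0.718, -0.03, 0.244], 0.69)]
pole [([0.552, -0.259, 0.088], 0.97), ([0.747, -0.343, 0.017], 0.69)]
pole_collar [([0.555, -0.26, 0.085], 0.87), ([0.75, -0.34, 0.017], 0.54), ([0.717, -0.036, 0.245], 0.54)]
rack [([0.552, -0.26, 0.008], 0.61), ([0.716, -0.034, 0.246], 0.59)]
removed_pack [([0.39, -0.003, 0.018], 0.75)]
disk [([0.366, -0.206, 0.009], 0.73)]
screw_dish [([0.581, -0.444, -0.0], 0.89)]
cutter [([0.589, -0.042, 0.006], 0.68), ([0.389, -0.001, 0.021], 0.54), ([0.552, -0.259, 0.085], 0.24)]
1.1 [0.22169482 0.53056402 0.21396718] [[-9.22684487e-01  3.85555882e-01  1.01961801e-05]
 [ 3.85555881e-01  9.22684484e-01  6.82325414e-05]
 [ 1.68996004e-05  6.68883047e-05 -9.99999998e-01]] 1.0018746016872526
```

View pics/top0.png

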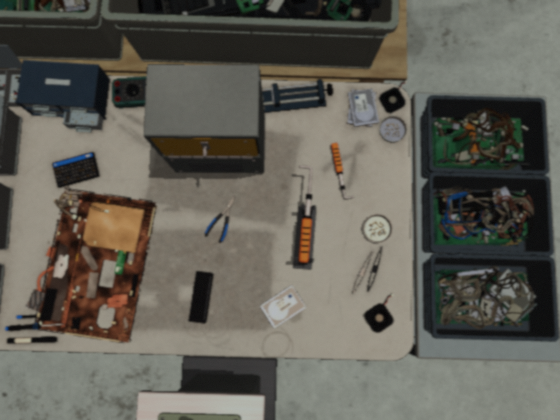

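View pics/side0.png

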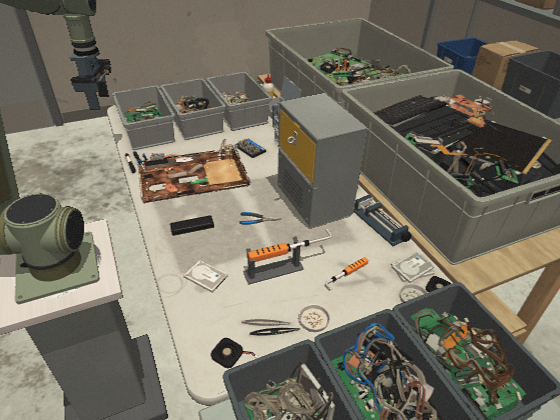

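The picture shows two look-alike poles. The large one lies in the dark rack (top px ~(305,225)), with its hook finger to the left (+y) at ~(297,178). The small one lies loose on the table at ~(338,170). The larger one, in the rack, fits the description. Next I'll measure it and check an enlarged crop.

```bash
cat > h.py <<'E'
import numpy as np,cv2
from cell import env
def cam(n):
    i=env.camera_info(n); R,_=cv2.Rodrigues(np.array(i["rvec"])); return np.array(i["mtx"]),R,np.array(i["tvec"]).ravel()
def cloud(n,d):
    K,R,t=cam(n); v,u=np.mgrid[:d.shape[0],:d.shape[1]]
    p=np.stack([(u-K[0,2])/K[0,0]*d,(v-K[1,2])/K[1,1]*d,d],-1)
    P=(p-t)@R; P[d<=0]=np.nan; return P
def proj(n,X):
    K,R,t=cam(n); q=(np.atleast_2d(X)@R.T+t)@K.T; return q[:,:2]/q[:,2:]
E
python3 - <<'E'
from h import *
for n in("top","side"):
    f=np.load(n+"0.npz");im,d=f["im"],f["d"];P=cloud(n,d);x,y,z=P[...,0],P[...,1],P[...,2]
    hsv=cv2.cvtColor(im,cv2.COLOR_RGB2HSV);H,S,V=[hsv[...,k] for k in range(3)]
    m=(H<18)&(S>150)&(V>100)&(z>.06)&(z<.11)&(x>.4)&(x<.7)&(y<-.2)&(y>-.33)
    p=P[m];c=p.mean(0);w,v=np.linalg.eigh(np.cov((p-c)[:,:2].T));a=v[:,1]*np.sign(v[0,1]);s=(p-c)[:,:2]@a
    print(n,"handle",m.sum(),c.round(4),"yaw",np.degrees(np.arctan2(a[1],a[0])).round(2),"ext",np.percentile(s,[0,1,99,100]).round(4),"z pct",np.percentile(p[:,2],[5,50,90]).round(4))
    # all non-rack points above .06 near pole axis: front part
    q=P[(z>.065)&(z<.12)&(x>.45)&(x<.8)&(y<-.15)&(y>-.33)];r=q[:,:2]-c[:2];u=r@a;w_=r@np.array([-a[1],a[0]])
    k=(u>.06)&(abs(w_)<.05)&(u<.22)
    for lo in np.arange(.06,.22,.008):
        kk=k&(u>=lo)&(u<lo+.008)
        if kk.sum(): print("  ",lo.round(3),kk.sum(),w_[kk].min().round(3),w_[kk].mean().round(3),w_[kk].max().round(3),q[kk][:,2].mean().round(3))
    t=(z>.315)&(z<.345)&(x>.6)&(x<1.)&(abs(y)<.25)
    tp=P[t];print("locker top",t.sum(),np.median(tp[:,2]).round(4),cv2.minAreaRect((tp[:,:2]*1000).astype(np.float32)),cv2.boxPoints(cv2.minAreaRect((tp[:,:2]*1000).astype(np.float32))).round(0).tolist())
    m=(H>18)&(H<32)&(S>150)&(z>.17)&(z<.32)&(x>.6)&(abs(y)<.25);p=P[m]
    if m.sum()>30:
        A=np.c_[p[:,1],p[:,2],np.ones(len(p))];s,*_=np.linalg.lstsq(A,p[:,0],rcond=None);res=p[:,0]-A@s;A=A[abs(res)<.006];s,*_=np.linalg.lstsq(A,p[abs(res)<.006,0],rcond=None);print("flap plane x=",s.round(4),"yaw",np.degrees(np.arctan(-s[0])).round(2),p.min(0).round(3),p.max(0).round(3))
        e=(x<s[0]*y+s[1]*z+s[2]-.008)&(x>s[0]*y+s[1]*z+s[2]-.04)&(z>.2)&(z<.3)&(abs(y+.03)<.08)
        print("eye pts",e.sum(),P[e].mean(0).round(4) if e.any() else"",P[e].min(0).round(4),P[e].max(0).round(4))
im=[np.load("top0.npz")["im"][100:300,240:400],np.load("side0.npz")["im"][225:310,230:380]]
a=cv2.resize(im[0],None,fx=2.5,fy=2.5,interpolation=3);b=cv2.resize(im[1],None,fx=2.6,fy=2.6,interpolation=3)
C=np.zeros((500,800,3),np.uint8);C[:,:400]=a[:500,:400];C[:b.shape[0],400:400+b.shape[1]]=b[:500,:400]
cv2.imwrite("pics/crop1.png",C[:,:,::-1])
E
```

```text
top handle 404 [ 0.535  -0.2502  0.0903] yaw -3.48 ext [-0.0529 -0.0526  0.0529  0.0553] z pct [0.0852 0.0905 0.0941]
   0.06 16 -0.01 -0.001 0.005 0.084
   0.068 14 -0.007 -0.001 0.004 0.083
   0.076 47 -0.018 -0.001 0.017 0.086
   0.084 38 -0.018 -0.0 0.018 0.085
   0.092 15 -0.005 -0.0 0.005 0.083
   0.1 17 -0.007 -0.0 0.006 0.084
   0.108 21 -0.009 -0.001 0.007 0.085
   0.116 13 -0.008 -0.0 0.007 0.084
   0.124 6 -0.002 -0.001 0.002 0.081
   0.132 8 -0.004 -0.001 0.001 0.081
   0.14 9 -0.004 -0.001 0.002 0.081
   0.148 10 -0.003 -0.0 0.003 0.08
   0.156 7 -0.003 -0.001 0.001 0.082
   0.164 8 -0.004 -0.001 0.001 0.081
   0.172 9 -0.004 -0.001 0.002 0.082
   0.18 22 -0.003 0.011 0.031 0.081
   0.188 16 -0.0 0.018 0.031 0.081
locker top 8300 0.3265 ((798.1055908203125, -17.991477966308594), (162.37973022460938, 241.05068969726562), 1.4146134853363037) [[714.0, 100.0], [720.0, -140.0], [882.0, -136.0], [876.0, 105.0]]
flap plane x= [-0.0235 -0.0028  0.7192] yaw 1.34 [ 0.715 -0.131  0.177] [0.726 0.096 0.311]
eye pts 28 [ 0.7008 -0.0212  0.2672] [ 0.6918 -0.0231  0.2541] [ 0.7103 -0.0
[... 400 characters left out ...]
0.005 0.008 0.08
   0.124 6 0.003 0.005 0.007 0.079
   0.132 6 0.004 0.006 0.009 0.079
   0.14 8 0.004 0.006 0.009 0.079
   0.148 6 0.002 0.005 0.01 0.079
   0.156 6 0.003 0.006 0.008 0.08
   0.164 7 0.002 0.006 0.009 0.079
   0.172 6 0.004 0.006 0.009 0.079
   0.18 19 0.006 0.02 0.038 0.078
   0.188 4 0.01 0.021 0.035 0.079
locker top 2413 0.3248 ((797.913330078125, -20.134902954101562), (162.39332580566406, 246.9461212158203), 1.3490405082702637) [[714.0, 101.0], [720.0, -145.0], [882.0, -142.0], [876.0, 105.0]]
flap plane x= [-0.0238  0.0018  0.7187] yaw 1.36 [ 0.699 -0.139  0.173] [0.726 0.085 0.312]
eye pts 27 [ 0.7015 -0.0229  0.2606] [ 0.6922 -0.0264  0.249 ] [ 0.7113 -0.018   0.2706]
```

View pics/crop1.png

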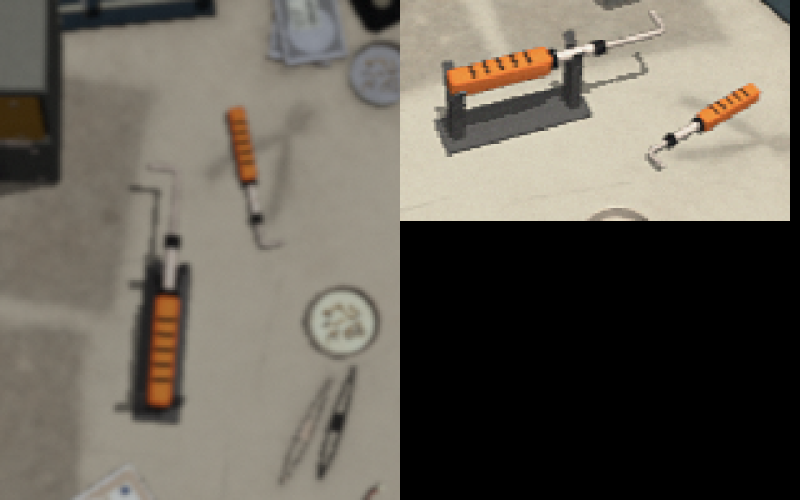

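The crop confirms it: the large orange pole sits in the dark two-cradle rack, with the finger toward +y. The small one is loose on the table. In the measurements:
- **Pole:** the handle is 110 long at (0.535, -0.2515), yaw about -3.6°, and the finger axis is about 187 mm ahead of it.
- **Locker:** yaw is about 1.36°, and the eye is near (0.7025, -0.021, 0.261).

I'm moving to the handle, gripping about 33 mm ahead of its centre.

{"method": "drive_tool", "body": {"deltas": [{"wz":-9.6,"grip":0},{"wz":-9.5},{"x":-0.022,"y":-0.0422,"z":0.0036},{"x":-0.022,"y":-0.0422,"z":0.0036},{"x":-0.022,"y":-0.0422,"z":0.0036},{"x":-0.022,"y":-0.0422,"z":0.0036},{"x":-0.022,"y":-0.0422,"z":0.0036},{"x":-0.022,"y":-0.0422,"z":0.0036},{"x":-0.022,"y":-0.0422,"z":0.0036},{"x":-0.022,"y":-0.0422,"z":0.0036},{"x":-0.022,"y":-0.0422,"z":0.0036},{"x":-0.022,"y":-0.0422,"z":0.0036}]}}

```text
validation failed for argument at $.de...
```

{"method": "drive_tool", "body": {"deltas": [{"x":-0.022,"y":-0.0422,"z":0.0036},{"x":-0.022,"y":-0.0422,"z":0.0036},{"x":-0.022,"y":-0.0422,"z":0.0036},{"x":-0.022,"y":-0.0422,"z":0.0036},{"x":-0.022,"y":-0.0422,"z":0.0036},{"x":-0.022,"y":-0.0422,"z":0.0036},{"x":-0.022,"y":-0.0422,"z":0.0036},{"x":-0.021,"y":-0.0422,"z":0.0036},{}]}}

```text
validation failed for argument at $.de...
```

{"method": "drive_tool", "body": {"deltas": [{"wx":0,"wy":0,"wz":-9.6,"x":0,"y":0,"z":0,"grip":0},{"wx":0,"wy":0,"wz":-9.5,"x":0,"y":0,"z":0,"grip":0},{"wx":0,"wy":0,"wz":0,"x":-0.022,"y":-0.0422,"z":0.0036,"grip":0},{"wx":0,"wy":0,"wz":0,"x":-0.022,"y":-0.0422,"z":0.0036,"grip":0},{"wx":0,"wy":0,"wz":0,"x":-0.022,"y":-0.0422,"z":0.0036,"grip":0},{"wx":0,"wy":0,"wz":0,"x":-0.022,"y":-0.0422,"z":0.0036,"grip":0},{"wx":0,"wy":0,"wz":0,"x":-0.022,"y":-0.0422,"z":0.0036,"grip":0},{"wx":0,"wy":0,"wz":0,"x":-0.022,"y":-0.0422,"z":0.0036,"grip":0},{"wx":0,"wy":0,"wz":0,"x":-0.022,"y":-0.0422,"z":0.0036,"grip":0},{"wx":0,"wy":0,"wz":0,"x":-0.022,"y":-0.0422,"z":0.0036,"grip":0},{"wx":0,"wy":0,"wz":0,"x":-0.022,"y":-0.0422,"z":0.0036,"grip":0},{"wx":0,"wy":0,"wz":0,"x":-0.022,"y":-0.0422,"z":0.0036,"grip":0}]}}

```text
clock: 2.6
ee_pos: [0.4156, 0.0942, 0.1781]
eef_rot: [[-0.998, 0.062, 0.001], [0.062, 0.998, 0.0], [-0.001, 0.0, -1.0]]
ft_force: [0.3, -0.3, -0.6]
finger_gap: 1.0
```

{"method": "drive_tool", "body": {"deltas": [{"wx":0,"wy":0,"wz":0,"x":-0.0217,"y":-0.0422,"z":0.004,"grip":0},{"wx":0,"wy":0,"wz":0,"x":-0.0217,"y":-0.0422,"z":0.004,"grip":0},{"wx":0,"wy":0,"wz":0,"x":-0.0217,"y":-0.0422,"z":0.004,"grip":0},{"wx":0,"wy":0,"wz":0,"x":-0.0217,"y":-0.0422,"z":0.004,"grip":0},{"wx":0,"wy":0,"wz":0,"x":-0.0217,"y":-0.0422,"z":0.004,"grip":0},{"wx":0,"wy":0,"wz":0,"x":-0.0217,"y":-0.0422,"z":0.004,"grip":0},{"wx":0,"wy":0,"wz":0,"x":-0.0217,"y":-0.0422,"z":0.004,"grip":0},{"wx":0,"wy":0,"wz":0,"x":-0.0217,"y":-0.0422,"z":0.004,"grip":0},{"wx":0,"wy":0,"wz":0,"x":0,"y":0,"z":0.02,"grip":0},{"wx":0,"wy":0,"wz":0,"x":0,"y":0,"z":0,"grip":0}]}}

```text
clock: 3.85
ee_pos: [0.566, -0.252, 0.1241]
eef_rot: [[-0.998, 0.063, -0.004], [0.063, 0.998, 0.002], [0.004, 0.002, -1.0]]
ft_force: [0.2, 0.3, -0.8]
finger_gap: 0.999
```

{"method": "drive_tool", "body": {"deltas": [{"wx":0,"wy":0,"wz":0,"x":0,"y":0,"z":0.025,"grip":0},{"wx":0,"wy":0,"wz":0,"x":0,"y":0,"z":0.025,"grip":0},{"wx":0,"wy":0,"wz":0,"x":0,"y":0,"z":0.015,"grip":0},{"wx":0,"wy":0,"wz":0,"x":0,"y":0,"z":0,"grip":120},{"wx":0,"wy":0,"wz":0,"x":0,"y":0,"z":0,"grip":255},{"wx":0,"wy":0,"wz":0,"x":0,"y":0,"z":0,"grip":255},{"wx":0,"wy":0,"wz":0,"x":0,"y":0,"z":0,"grip":255},{"wx":0,"wy":0,"wz":0,"x":0,"y":0,"z":0,"grip":255}], "force": 60}}

```text
clock: 4.85
ee_pos: [0.5673, -0.2522, 0.0613]
eef_rot: [[-0.998, 0.062, 0.001], [0.062, 0.998, -0.0], [-0.001, -0.0, -1.0]]
ft_force: [0.5, -0.2, -0.0]
finger_gap: 0.48
```

{"method": "drive_tool", "body": {"deltas": [{"wx":0,"wy":0,"wz":0,"x":0,"y":0,"z":0,"grip":255},{"wx":0,"wy":0,"wz":0,"x":0,"y":0,"z":0,"grip":255},{"wx":0,"wy":0,"wz":0,"x":0,"y":0,"z":0,"grip":255},{"wx":0,"wy":0,"wz":0,"x":0,"y":0,"z":0,"grip":255},{"wx":0,"wy":0,"wz":0,"x":0,"y":0,"z":0,"grip":255}]}}

```text
clock: 5.48
ee_pos: [0.5671, -0.2521, 0.0609]
eef_rot: [[-0.998, 0.062, -0.0], [0.062, 0.998, 0.0], [0.0, 0.0, -1.0]]
ft_force: [-0.2, -0.2, 0.3]
finger_gap: 0.263
```

{"method": "drive_tool", "body": {"deltas": [{"wx":0,"wy":0,"wz":0,"x":0,"y":0,"z":-0.01,"grip":255},{"wx":0,"wy":0,"wz":0,"x":0,"y":0,"z":-0.02,"grip":255},{"wx":0,"wy":0,"wz":0,"x":0,"y":0,"z":-0.03,"grip":255},{"wx":0,"wy":0,"wz":0,"x":0,"y":0,"z":-0.04,"grip":255},{"wx":0,"wy":0,"wz":0,"x":0,"y":0,"z":-0.04,"grip":255},{"wx":0,"wy":0,"wz":-2.5,"x":0,"y":0,"z":-0.03,"grip":255},{"wx":0,"wy":0,"wz":-2.4,"x":0,"y":0,"z":-0.013,"grip":255},{"wx":0,"wy":0,"wz":0,"x":0,"y":0,"z":0,"grip":255}]}}

```text
clock: 6.48
ee_pos: [0.5675, -0.2523, 0.2455]
eef_rot: [[-1.0, -0.023, 0.003], [-0.023, 1.0, -0.001], [-0.003, -0.001, -1.0]]
ft_force: [0.1, -0.2, -3.5]
finger_gap: 0.258
```

Run:
```python
from h import *
o=env.get_obs();print(o["clock"],np.round(o["ee_pos"],4),np.round(o["eef_rot"],4).tolist(),o["finger_gap"])
for n in("top","side"):
    im,d=env.capture(n);np.savez(f"{n}1.npz",im=im,d=d);P=cloud(n,d)
    print(n,[(k,[(np.round(r["xyz"],3).tolist(),round(r["conf"],2)) for r in env.find_in(k,n)]) for k in("pole","pole_collar")])
    T=np.array(o["ee_pos"]);a=-np.array(o["eef_rot"])[:,0];b=-np.array(o["eef_rot"])[:,1]*-1
    g=T+np.array([0,0,.0171]);r=P-g;u=r@a;w=r@b;z=r[...,2]
    k=(u>.02)&(u<.2)&(abs(w)<.05)&(abs(z)<.025)
    for lo in np.arange(.024,.2,.008):
        kk=k&(u>=lo)&(u<lo+.008)
        if kk.sum(): print("  ",lo.round(3),kk.sum(),w[kk].min().round(4),w[kk].mean().round(4),w[kk].max().round(4),"z",z[kk].mean().round(4))
f=np.load("top1.npz")["im"][90:270,230:390];g=np.load("side1.npz")["im"][120:300,220:420]
a=cv2.resize(f,None,fx=2.2,fy=2.2,interpolation=3);b=cv2.resize(g,None,fx=2.2,fy=2.2,interpolation=3)
cv2.imwrite("pics/c2.png",np.hstack([a,b])[:,:,::-1])
```

```text
6.475 [ 0.5675 -0.2523  0.2455] [[-0.9997, -0.0226, 0.0026], [-0.0226, 0.9997, -0.0011], [-0.0025, -0.0011, -1.0]] 0.25766604501943935
top [('pole', [([0.777, -0.33, 0.019], 0.58), ([0.512, -0.252, 0.277], 0.56)]), ('pole_collar', [([0.518, -0.251, 0.275], 0.83)])]
   0.144 9 -0.004 -0.0006 0.003 z 0.0041
   0.152 11 -0.0015 0.0046 0.0115 z 0.0039
side [('pole', [([0.52, -0.262, 0.267], 0.63), ([0.747, -0.342, 0.014], 0.59)]), ('pole_collar', [([0.52, -0.259, 0.265], 0.8), ([0.753, -0.34, 0.018], 0.51)])]
   0.024 2 -0.0119 -0.0112 -0.0104 z -0.007
   0.08 8 -0.01 -0.0077 -0.0052 z -0.0008
   0.088 8 -0.0065 -0.0034 0.0018 z -0.0017
   0.096 8 -0.0058 -0.0029 0.0006 z -0.0021
   0.104 7 -0.0043 -0.0031 -0.0009 z -0.0017
   0.112 9 -0.0057 -0.0033 0.0014 z -0.0014
   0.12 7 -0.0056 -0.0031 0.0004 z -0.0019
   0.128 6 -0.0067 -0.0033 -0.0002 z -0.0016
   0.136 10 -0.0062 -0.0031 -0.0002 z -0.0025
   0.144 11 -0.0046 0.005 0.0276 z -0.0005
   0.152 19 -0.0043 0.0143 0.0279 z -0.0021
```

View pics/c2.png

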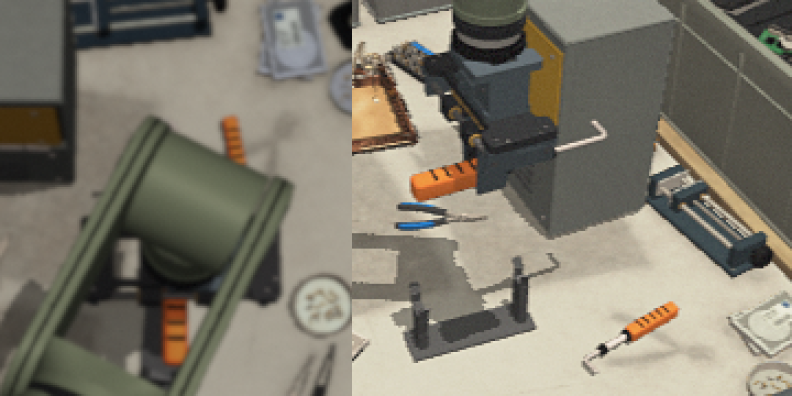

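The pole is held straight and level, with the hook finger to +y beside the locker. I'm backing off and moving in front of the flap, right of the eye.

{"method": "drive_tool", "body": {"deltas": [{"wx":0,"wy":0,"wz":0,"x":0.025,"y":0,"z":0.0015,"grip":255},{"wx":0,"wy":0,"wz":0,"x":0.03,"y":0,"z":0,"grip":255},{"wx":0,"wy":0,"wz":0,"x":0,"y":0.03,"z":0,"grip":255},{"wx":0,"wy":0,"wz":0,"x":0,"y":0.04,"z":0,"grip":255},{"wx":0,"wy":0,"wz":0,"x":0,"y":0.04,"z":0,"grip":255},{"wx":0,"wy":0,"wz":0,"x":0,"y":0.04,"z":0,"grip":255},{"wx":0,"wy":0,"wz":0,"x":0,"y":0.033,"z":0,"grip":255},{"wx":0,"wy":0,"wz":0,"x":-0.02,"y":0,"z":0,"grip":255},{"wx":0,"wy":0,"wz":0,"x":-0.015,"y":0,"z":0,"grip":255},{"wx":0,"wy":0,"wz":0,"x":0,"y":0,"z":0,"grip":255}]}}

```text
clock: 8.02
ee_pos: [0.5436, -0.0699, 0.2418]
eef_rot: [[-1.0, -0.023, -0.001], [-0.023, 1.0, 0.0], [0.001, 0.0, -1.0]]
ft_force: [-0.5, 0.5, -1.3]
finger_gap: 0.26
```

```bash
cat > rel.py <<'E'
from h import *
import sys
o=env.get_obs();print(o["clock"],np.round(o["ee_pos"],4),np.round(o["eef_rot"],4).tolist(),np.round(o["ft_force"],2),o["finger_gap"])
tag=sys.argv[1]
for n in("side","top"):
    im,d=env.capture(n);np.savez(f"{n}{tag}.npz",im=im,d=d);P=cloud(n,d)
    T=np.array(o["ee_pos"]);a=-np.array(o["eef_rot"])[:,0];b=np.array(o["eef_rot"])[:,1]
    g=T+np.array([0,0,.0171]);r=P-g;u=r@a;w=r@b;z=r[...,2]
    rod=(u>.10)&(u<.145)&(abs(w)<.012)&(abs(z)<.015); fi=(u>.14)&(u<.172)&(w>.008)&(w<.024)&(abs(z)<.015)
    for nm,k in(("rod",rod),("finger",fi)):
        if k.sum()>2: print(n,nm,k.sum(),"u",u[k].mean().round(4),u[k].min().round(4),u[k].max().round(4),"w",w[k].mean().round(4),"z",z[k].mean().round(4),"world",P[k].mean(0).round(4))
E
python3 rel.py 2
python3 - <<'E'
from h import *
s=np.load("side2.npz")["im"][90:210,230:390];cv2.imwrite("pics/c3.png",cv2.resize(s,None,fx=5,fy=5,interpolation=3)[:,:,::-1])
E
```

```text
8.025 [ 0.5436 -0.0699  0.2418] [[-0.9997, -0.0228, -0.0009], [-0.0228, 0.9997, 0.0001], [0.0009, 0.0001, -1.0]] [-0.51  0.49 -1.26] 0.25976758635334646
side rod 36 u 0.1225 0.103 0.142 w -0.0035 z 0.0003 world [ 0.6661 -0.0706  0.2592]
side finger 8 u 0.1551 0.1524 0.1569 w 0.0154 z 0.0015 world [ 0.6983 -0.051   0.2604]
top rod 43 u 0.1289 0.1119 0.1448 w -0.0009 z 0.0028 world [ 0.6725 -0.0679  0.2617]
top finger 23 u 0.1554 0.1523 0.1583 w 0.0159 z 0.0026 world [ 0.6985 -0.0504  0.2615]
```

View pics/c3.png

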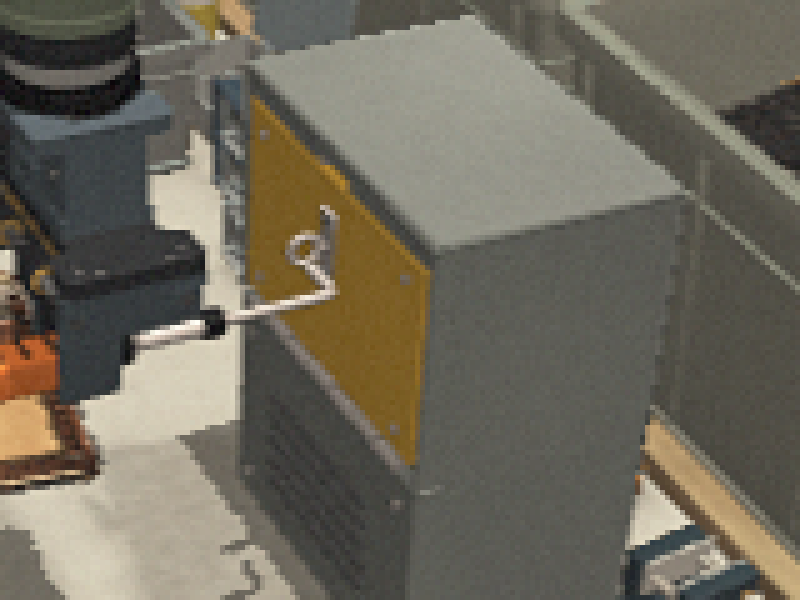

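The view shows the finger just right of the eye, with its tip pointing at the ring (crop ~(300,250)) and about 2 mm low. I'll raise it 2 mm and feel for the flap's face.

{"method": "drive_tool", "body": {"deltas": [{"wx":0,"wy":0,"wz":0,"x":-0.008,"y":0,"z":-0.002,"grip":255},{"wx":0,"wy":0,"wz":0,"x":-0.006,"y":0,"z":0,"grip":255},{"wx":0,"wy":0,"wz":0,"x":0,"y":0,"z":0,"grip":255},{"wx":0,"wy":0,"wz":0,"x":0,"y":0,"z":0,"grip":255}]}}

```text
clock: 8.62
ee_pos: [0.5567, -0.0693, 0.2444]
eef_rot: [[-1.0, -0.023, -0.0], [-0.023, 1.0, 0.0], [0.0, 0.0, -1.0]]
ft_force: [-0.6, 0.4, -1.9]
finger_gap: 0.261
```

{"method": "drive_tool", "body": {"deltas": [{"wx":0,"wy":0,"wz":0,"x":-0.001,"y":0,"z":0,"grip":255},{"wx":0,"wy":0,"wz":0,"x":-0.001,"y":0,"z":0,"grip":255},{"wx":0,"wy":0,"wz":0,"x":0,"y":0,"z":0,"grip":255}]}}

```text
clock: 9.0
ee_pos: [0.5589, -0.0693, 0.2444]
eef_rot: [[-1.0, -0.023, 0.0], [-0.023, 1.0, 0.0], [-0.0, 0.0, -1.0]]
ft_force: [-0.7, -1.1, -1.9]
finger_gap: 0.257
```

{"method": "drive_tool", "body": {"deltas": [{"wx":0,"wy":0,"wz":0,"x":-0.001,"y":0,"z":0,"grip":255},{"wx":0,"wy":0,"wz":0,"x":0,"y":0,"z":0,"grip":255}]}}

```text
clock: 9.25
ee_pos: [0.5598, -0.0692, 0.2444]
eef_rot: [[-1.0, -0.023, -0.0], [-0.023, 1.0, 0.0], [0.0, 0.0, -1.0]]
ft_force: [-0.2, -0.4, -1.5]
finger_gap: 0.259
```

{"method": "drive_tool", "body": {"deltas": [{"wx":0,"wy":0,"wz":0,"x":-0.001,"y":0,"z":0,"grip":255},{"wx":0,"wy":0,"wz":0,"x":0,"y":0,"z":0,"grip":255}]}}

```text
clock: 9.5
ee_pos: [0.5601, -0.0693, 0.2444]
eef_rot: [[-1.0, -0.023, -0.002], [-0.023, 1.0, -0.0], [0.002, 0.0, -1.0]]
ft_force: [-3.4, -0.9, -0.8]
finger_gap: 0.265
```

Touch felt: 3.4 N at TCP x 0.560, within 1 mm of the estimate. I'm backing off 11.8 mm from the contact and feeding the finger sideways into the eye.

{"method": "drive_tool", "body": {"deltas": [{"wx":0,"wy":0,"wz":0,"x":0.006,"y":0,"z":0,"grip":255},{"wx":0,"wy":0,"wz":0,"x":0.0065,"y":0,"z":0,"grip":255},{"wx":0,"wy":0,"wz":0,"x":0,"y":0.006,"z":0,"grip":255},{"wx":0,"wy":0,"wz":0,"x":0,"y":0.005,"z":0,"grip":255},{"wx":0,"wy":0,"wz":0,"x":0,"y":0,"z":0,"grip":255}]}}

```text
clock: 10.12
ee_pos: [0.5483, -0.058, 0.2445]
eef_rot: [[-1.0, -0.024, 0.0], [-0.024, 1.0, 0.0], [-0.0, 0.0, -1.0]]
ft_force: [-1.0, 0.1, -1.0]
finger_gap: 0.258
```

{"method": "drive_tool", "body": {"deltas": [{"wx":0,"wy":0,"wz":0,"x":0,"y":0.0015,"z":0,"grip":255},{"wx":0,"wy":0,"wz":0,"x":0,"y":0.0015,"z":0,"grip":255},{"wx":0,"wy":0,"wz":0,"x":0,"y":0,"z":0,"grip":255}]}}

```text
clock: 10.5
ee_pos: [0.5481, -0.0554, 0.2444]
eef_rot: [[-1.0, -0.023, 0.0], [-0.023, 1.0, 0.0], [-0.0, 0.0, -1.0]]
ft_force: [-0.6, -1.0, -1.7]
finger_gap: 0.261
```

{"method": "drive_tool", "body": {"deltas": [{"wx":0,"wy":0,"wz":0,"x":0,"y":0.0015,"z":0,"grip":255},{"wx":0,"wy":0,"wz":0,"x":0,"y":0.0015,"z":0,"grip":255},{"wx":0,"wy":0,"wz":0,"x":0,"y":0,"z":0,"grip":255}]}}

```text
clock: 10.88
ee_pos: [0.548, -0.0524, 0.2445]
eef_rot: [[-1.0, -0.023, 0.0], [-0.023, 1.0, 0.0], [-0.0, 0.0, -1.0]]
ft_force: [-0.5, 0.3, -2.2]
finger_gap: 0.261
```

{"method": "drive_tool", "body": {"deltas": [{"wx":0,"wy":0,"wz":0,"x":0,"y":0.0015,"z":0,"grip":255},{"wx":0,"wy":0,"wz":0,"x":0,"y":0.0015,"z":0,"grip":255},{"wx":0,"wy":0,"wz":0,"x":0,"y":0,"z":0,"grip":255}]}}

```text
clock: 11.25
ee_pos: [0.5479, -0.0494, 0.2444]
eef_rot: [[-1.0, -0.023, 0.0], [-0.023, 1.0, 0.0], [-0.0, 0.0, -1.0]]
ft_force: [-0.4, -0.4, -1.8]
finger_gap: 0.263
```

{"method": "drive_tool", "body": {"deltas": [{"wx":0,"wy":0,"wz":0,"x":0,"y":0.0015,"z":0,"grip":255},{"wx":0,"wy":0,"wz":0,"x":0,"y":0.0015,"z":0,"grip":255},{"wx":0,"wy":0,"wz":0,"x":0,"y":0,"z":0,"grip":255}]}}

```text
clock: 11.62
ee_pos: [0.5479, -0.0464, 0.2444]
eef_rot: [[-1.0, -0.023, -0.0], [-0.023, 1.0, 0.0], [0.0, 0.0, -1.0]]
ft_force: [-0.4, -0.8, -2.1]
finger_gap: 0.261
```

{"method": "drive_tool", "body": {"deltas": [{"wx":0,"wy":0,"wz":0,"x":0,"y":0.0015,"z":0,"grip":255},{"wx":0,"wy":0,"wz":0,"x":0,"y":0.0015,"z":0,"grip":255},{"wx":0,"wy":0,"wz":0,"x":0,"y":0,"z":0,"grip":255}]}}

```text
clock: 12.0
ee_pos: [0.5478, -0.0434, 0.2445]
eef_rot: [[-1.0, -0.023, 0.0], [-0.023, 1.0, 0.0], [-0.0, 0.0, -1.0]]
ft_force: [-0.9, -0.4, -1.9]
finger_gap: 0.259
```

{"method": "drive_tool", "body": {"deltas": [{"wx":0,"wy":0,"wz":0,"x":0,"y":0.002,"z":0,"grip":255},{"wx":0,"wy":0,"wz":0,"x":0,"y":0.002,"z":0,"grip":255},{"wx":0,"wy":0,"wz":0,"x":0,"y":0,"z":0,"grip":255}]}}

```text
clock: 12.38
ee_pos: [0.5477, -0.0393, 0.2445]
eef_rot: [[-1.0, -0.023, 0.0], [-0.023, 1.0, 0.0], [-0.0, 0.0, -1.0]]
ft_force: [-0.1, 0.1, -1.4]
finger_gap: 0.256
```

```bash
python3 rel.py 3
python3 - <<'E'
from h import *
s=np.load("side3.npz")["im"][115:165,260:320];t=np.load("top3.npz")["im"][125:185,170:230]
cv2.imwrite("pics/c4.png",np.hstack([cv2.resize(s,(480,400),interpolation=3),cv2.resize(t,(320,400)[:1]*1+(400,) if 0 else (320,400),interpolation=3)])[:,:,::-1])
E
```

```text
12.375 [ 0.5477 -0.0393  0.2445] [[-0.9997, -0.0234, 0.0], [-0.0234, 0.9997, 0.0001], [-0.0, 0.0001, -1.0]] [-0.11  0.13 -1.37] 0.2560817291795105
side rod 39 u 0.124 0.1017 0.1445 w -0.0028 z 0.0002 world [ 0.6718 -0.0392  0.2617]
side finger 38 u 0.1595 0.1442 0.1705 w 0.0129 z 0.002 world [ 0.7069 -0.0227  0.2635]
top rod 32 u 0.1332 0.1221 0.1446 w -0.0011 z 0.0034 world [ 0.6809 -0.0373  0.265 ]
top finger 64 u 0.1591 0.1447 0.1698 w 0.0154 z 0.004 world [ 0.7064 -0.0202  0.2655]
```

View pics/c4.png

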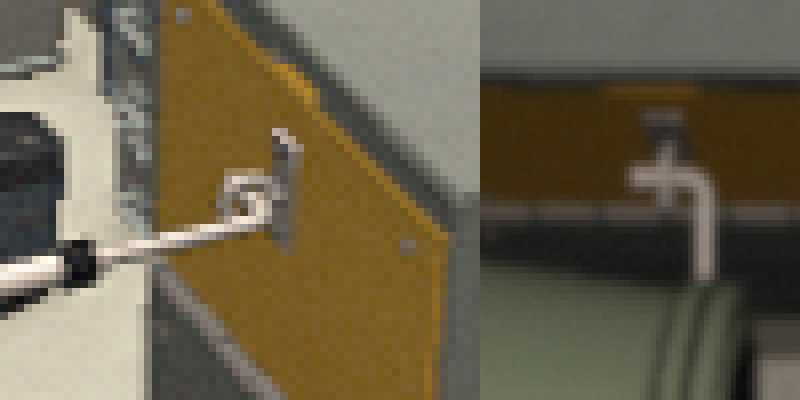

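The finger is through the ring. The side crop shows it passing through the eye at ~(245,205), and the top crop shows the tip protruding left of the ring at ~(635,178). I'll compute the arc steps.

Run:
```python
import numpy as np
a=np.radians([0,2,4,6,8,10,12]+list(np.arange(14.5,92.1,2.5)))
o=95*np.sin(a)+16*np.cos(a);u=95*np.cos(a)-16*np.sin(a)
for i in range(1,len(a)):print(i,np.degrees(a[i]).round(1),"x",np.diff(o)[i-1].round(1),"z",-np.diff(u)[i-1].round(1))
```

```text
1 2.0 x 3.3 z 0.6
2 4.0 x 3.3 z 0.7
3 6.0 x 3.3 z 0.8
4 8.0 x 3.2 z 1.0
5 10.0 x 3.2 z 1.1
6 12.0 x 3.1 z 1.2
7 14.5 x 3.9 z 1.6
8 17.0 x 3.8 z 1.8
9 19.5 x 3.7 z 2.0
10 22.0 x 3.6 z 2.1
11 24.5 x 3.5 z 2.3
12 27.0 x 3.4 z 2.4
13 29.5 x 3.3 z 2.6
14 32.0 x 3.2 z 2.7
15 34.5 x 3.1 z 2.9
16 37.0 x 3.0 z 3.0
17 39.5 x 2.8 z 3.1
18 42.0 x 2.7 z 3.2
19 44.5 x 2.5 z 3.3
20 47.0 x 2.4 z 3.5
21 49.5 x 2.2 z 3.6
22 52.0 x 2.1 z 3.7
23 54.5 x 1.9 z 3.7
24 57.0 x 1.8 z 3.8
25 59.5 x 1.6 z 3.9
26 62.0 x 1.4 z 4.0
27 64.5 x 1.2 z 4.0
28 67.0 x 1.1 z 4.1
29 69.5 x 0.9 z 4.1
30 72.0 x 0.7 z 4.1
31 74.5 x 0.5 z 4.2
32 77.0 x 0.3 z 4.2
33 79.5 x 0.2 z 4.2
34 82.0 x -0.0 z 4.2
35 84.5 x -0.2 z 4.2
36 87.0 x -0.4 z 4.2
37 89.5 x -0.6 z 4.2
38 92.0 x -0.8 z 4.1
```

{"method": "drive_tool", "body": {"deltas": [{"wx":0,"wy":0,"wz":0,"x":0.0016,"y":0,"z":0.0003,"grip":255},{"wx":0,"wy":0,"wz":0,"x":0.0017,"y":0,"z":0.0003,"grip":255},{"wx":0,"wy":0,"wz":0,"x":0.0016,"y":0,"z":0.0003,"grip":255},{"wx":0,"wy":0,"wz":0,"x":0,"y":0,"z":0,"grip":255}]}}

```text
clock: 12.98
ee_pos: [0.5435, -0.0396, 0.2437]
eef_rot: [[-1.0, -0.023, 0.002], [-0.023, 1.0, 0.0], [-0.002, 0.0, -1.0]]
ft_force: [3.4, 1.1, -2.4]
finger_gap: 0.263
```

{"method": "drive_tool", "body": {"deltas": [{"wx":0,"wy":0,"wz":0,"x":0.0017,"y":0,"z":0.0004,"grip":255},{"wx":0,"wy":0,"wz":0,"x":0,"y":0,"z":0,"grip":255}]}}

```text
clock: 13.22
ee_pos: [0.5432, -0.0396, 0.2434]
eef_rot: [[-1.0, -0.023, 0.005], [-0.023, 1.0, 0.0], [-0.005, 0.0, -1.0]]
ft_force: [7.5, 0.5, -4.3]
finger_gap: 0.26
```

{"method": "drive_tool", "body": {"deltas": [{"wx":0,"wy":0,"wz":0,"x":0.0015,"y":0,"z":0.0003,"grip":255},{"wx":0,"wy":0,"wz":0,"x":0,"y":0,"z":0,"grip":255}]}}

```text
clock: 13.48
ee_pos: [0.5431, -0.0396, 0.2432]
eef_rot: [[-1.0, -0.023, 0.008], [-0.023, 1.0, 0.0], [-0.008, 0.0, -1.0]]
ft_force: [10.3, 0.7, -5.0]
finger_gap: 0.261
```

{"method": "drive_tool", "body": {"deltas": [{"wx":0,"wy":0,"wz":0,"x":0.0015,"y":0,"z":0.0004,"grip":255},{"wx":0,"wy":0,"wz":0,"x":0,"y":0,"z":0,"grip":255}]}}

```text
clock: 13.72
ee_pos: [0.5429, -0.0395, 0.2429]
eef_rot: [[-1.0, -0.023, 0.011], [-0.023, 1.0, 0.0], [-0.011, 0.0, -1.0]]
ft_force: [15.1, 1.6, -7.2]
finger_gap: 0.26
```

{"method": "drive_tool", "body": {"deltas": [{"wx":0,"wy":0,"wz":0,"x":0,"y":0,"z":0.002,"grip":255},{"wx":0,"wy":0,"wz":0,"x":0,"y":0,"z":0,"grip":255}]}}

```text
clock: 13.98
ee_pos: [0.5431, -0.0396, 0.2419]
eef_rot: [[-1.0, -0.023, 0.012], [-0.023, 1.0, 0.0], [-0.012, -0.0, -1.0]]
ft_force: [12.0, 1.8, -2.6]
finger_gap: 0.264
```

{"method": "drive_tool", "body": {"deltas": [{"wx":0,"wy":0,"wz":0,"x":0.0008,"y":0,"z":0.0003,"grip":255},{"wx":0,"wy":0,"wz":0,"x":0,"y":0,"z":0,"grip":255}]}}

```text
clock: 14.22
ee_pos: [0.543, -0.0396, 0.2417]
eef_rot: [[-1.0, -0.023, 0.014], [-0.023, 1.0, 0.0], [-0.014, 0.0, -1.0]]
ft_force: [14.3, 1.4, -3.0]
finger_gap: 0.26
```

{"method": "drive_tool", "body": {"deltas": [{"wx":0,"wy":0,"wz":0,"x":0.0006,"y":0,"z":0.0003,"grip":255},{"wx":0,"wy":0,"wz":0,"x":0,"y":0,"z":0,"grip":255}]}}

```text
clock: 14.48
ee_pos: [0.5428, -0.0396, 0.2415]
eef_rot: [[-1.0, -0.023, 0.015], [-0.023, 1.0, 0.0], [-0.015, 0.0, -1.0]]
ft_force: [14.7, 1.0, -4.1]
finger_gap: 0.259
```

{"method": "drive_tool", "body": {"deltas": [{"wx":0,"wy":0,"wz":0,"x":0.0006,"y":0,"z":0.0003,"grip":255},{"wx":0,"wy":0,"wz":0,"x":0,"y":0,"z":0,"grip":255}]}}

```text
clock: 14.72
ee_pos: [0.5412, -0.0396, 0.2412]
eef_rot: [[-1.0, -0.023, 0.013], [-0.023, 1.0, 0.0], [-0.013, -0.0, -1.0]]
ft_force: [9.4, 1.0, -2.2]
finger_gap: 0.26
```

{"method": "drive_tool", "body": {"deltas": [{"wx":0,"wy":0,"wz":0,"x":0.001,"y":0,"z":0,"grip":255},{"wx":0,"wy":0,"wz":0,"x":0.0014,"y":0,"z":0.0001,"grip":255},{"wx":0,"wy":0,"wz":0,"x":0,"y":0,"z":0,"grip":255}]}}

```text
clock: 15.1
ee_pos: [0.5327, -0.0398, 0.2392]
eef_rot: [[-1.0, -0.023, -0.002], [-0.023, 1.0, 0.0], [0.002, 0.0, -1.0]]
ft_force: [0.2, -0.5, -1.9]
finger_gap: 0.259
```

{"method": "drive_tool", "body": {"deltas": [{"wx":0,"wy":0,"wz":0,"x":0.0018,"y":0,"z":0.0001,"grip":255},{"wx":0,"wy":0,"wz":0,"x":0.0018,"y":0,"z":0.0001,"grip":255},{"wx":0,"wy":0,"wz":0,"x":0.0018,"y":0,"z":0.0002,"grip":255},{"wx":0,"wy":0,"wz":0,"x":0,"y":0,"z":0,"grip":255}]}}

```text
clock: 15.6
ee_pos: [0.5281, -0.04, 0.239]
eef_rot: [[-1.0, -0.023, -0.0], [-0.023, 1.0, 0.0], [0.0, 0.0, -1.0]]
ft_force: [0.2, -0.3, -1.1]
finger_gap: 0.261
```

{"method": "drive_tool", "body": {"deltas": [{"wx":0,"wy":0,"wz":0,"x":0.002,"y":0,"z":0.0008,"grip":255},{"wx":0,"wy":0,"wz":0,"x":0.0019,"y":0,"z":0.0008,"grip":255},{"wx":0,"wy":0,"wz":0,"x":0.0019,"y":0,"z":0.0009,"grip":255},{"wx":0,"wy":0,"wz":0,"x":0.0019,"y":0,"z":0.0009,"grip":255},{"wx":0,"wy":0,"wz":0,"x":0,"y":0,"z":0,"grip":255}]}}

```text
clock: 16.23
ee_pos: [0.5201, -0.0401, 0.2355]
eef_rot: [[-1.0, -0.023, -0.001], [-0.023, 1.0, 0.0], [0.001, 0.0, -1.0]]
ft_force: [-1.3, -0.4, -1.4]
finger_gap: 0.259
```

```bash
cat > fl.py <<'E'
from h import *
import sys
n="side";im,d=env.capture(n);np.savez(f"side{sys.argv[1]}.npz",im=im,d=d);P=cloud(n,d)
hsv=cv2.cvtColor(im,cv2.COLOR_RGB2HSV);H,S,V=[hsv[...,k] for k in range(3)]
x,y,z=[P[...,k] for k in range(3)]
m=(H>18)&(H<32)&(S>130)&(x>.55)&(x<.74)&(y>-.14)&(y<.1)&(z>.13)&(z<.32)
p=P[m];q=.7187-.0237*(p[:,1])-p[:,0];zz=p[:,2]-.166
v=np.median(np.arctan2(q,zz)[np.hypot(q,zz)>.05]);print("flap ang (rough)",m.sum(),v.round(3),"max out",np.percentile(q,98).round(3))
o=env.get_obs();print(o["clock"],np.round(o["ee_pos"],4),np.round(o["ft_force"],2))
E
python3 fl.py 4
```

```text
flap ang (rough) 701 0.32 max out 0.043
16.275 [ 0.5201 -0.0402  0.2355] [-1.3   0.25 -3.11]
```

The catch is off and the flap, at about 0.32 rad, rests on the hook. I'm lowering it along the arc.

{"method": "drive_tool", "body": {"deltas": [{"wx":0,"wy":0,"wz":0,"x":0.0019,"y":0,"z":0.001,"grip":255},{"wx":0,"wy":0,"wz":0,"x":0.0018,"y":0,"z":0.001,"grip":255},{"wx":0,"wy":0,"wz":0,"x":0.0036,"y":0,"z":0.0021,"grip":255},{"wx":0,"wy":0,"wz":0,"x":0.0035,"y":0,"z":0.0023,"grip":255},{"wx":0,"wy":0,"wz":0,"x":0.0034,"y":0,"z":0.0024,"grip":255},{"wx":0,"wy":0,"wz":0,"x":0.0033,"y":0,"z":0.0026,"grip":255},{"wx":0,"wy":0,"wz":0,"x":0.0032,"y":0,"z":0.0027,"grip":255},{"wx":0,"wy":0,"wz":0,"x":0.0031,"y":0,"z":0.0029,"grip":255},{"wx":0,"wy":0,"wz":0,"x":0.003,"y":0,"z":0.003,"grip":255},{"wx":0,"wy":0,"wz":0,"x":0.0028,"y":0,"z":0.0031,"grip":255},{"wx":0,"wy":0,"wz":0,"x":0.0027,"y":0,"z":0.0032,"grip":255},{"wx":0,"wy":0,"wz":0,"x":0.0025,"y":0,"z":0.0033,"grip":255}]}}

```text
clock: 17.77
ee_pos: [0.4854, -0.0409, 0.2057]
eef_rot: [[-1.0, -0.023, -0.001], [-0.023, 1.0, 0.0], [0.001, 0.0, -1.0]]
ft_force: [-2.0, -0.2, -2.3]
finger_gap: 0.263
```

{"method": "drive_tool", "body": {"deltas": [{"wx":0,"wy":0,"wz":0,"x":0.0024,"y":0,"z":0.0035,"grip":255},{"wx":0,"wy":0,"wz":0,"x":0.0022,"y":0,"z":0.0036,"grip":255},{"wx":0,"wy":0,"wz":0,"x":0.0021,"y":0,"z":0.0037,"grip":255},{"wx":0,"wy":0,"wz":0,"x":0.0019,"y":0,"z":0.0037,"grip":255},{"wx":0,"wy":0,"wz":0,"x":0.0018,"y":0,"z":0.0038,"grip":255},{"wx":0,"wy":0,"wz":0,"x":0.0016,"y":0,"z":0.0039,"grip":255},{"wx":0,"wy":0,"wz":0,"x":0.0014,"y":0,"z":0.004,"grip":255},{"wx":0,"wy":0,"wz":0,"x":0.0012,"y":0,"z":0.004,"grip":255},{"wx":0,"wy":0,"wz":0,"x":0.0011,"y":0,"z":0.0041,"grip":255},{"wx":0,"wy":0,"wz":0,"x":0.0009,"y":0,"z":0.0041,"grip":255}]}}

```text
clock: 19.02
ee_pos: [0.4689, -0.0413, 0.1672]
eef_rot: [[-1.0, -0.023, -0.001], [-0.023, 1.0, 0.0], [0.001, 0.0, -1.0]]
ft_force: [-2.8, 0.1, -3.5]
finger_gap: 0.261
```

```bash
python3 fl.py 5; python3 rel.py 6;python3 - <<'E'
from h import *
s=np.load("side5.npz")["im"][90:230,190:390];cv2.imwrite("pics/c5.png",cv2.resize(s,None,fx=4,fy=4,interpolation=3)[:,:,::-1])
E
```

```text
flap ang (rough) 1461 1.138 max out 0.129
19.075 [ 0.4687 -0.0413  0.1667] [-2.54 -0.66 -4.78]
19.075 [ 0.4687 -0.0413  0.1667] [[-0.9997, -0.023, -0.0013], [-0.023, 0.9997, 0.0002], [0.0013, 0.0003, -1.0]] [-2.54 -0.66 -4.78] 0.26163917276594845
side rod 27 u 0.1172 0.1004 0.1333 w -0.0033 z -0.0003 world [ 0.5859 -0.0419  0.1835]
top rod 32 u 0.1116 0.1012 0.1226 w -0.0013 z 0.0029 world [ 0.5803 -0.04    0.1867]
```

View pics/c5.png

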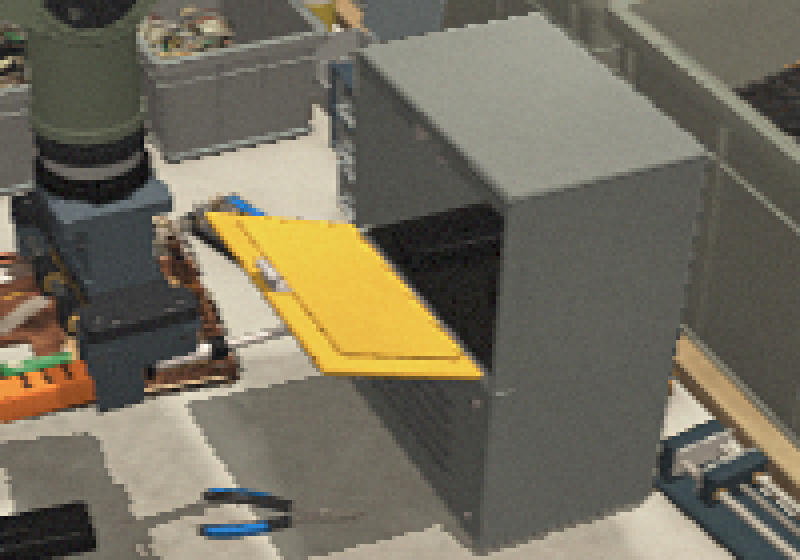

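The flap is about two-thirds down on the hook and the pole is still level. I'm continuing to the stop, slower at the end.

{"method": "drive_tool", "body": {"deltas": [{"wx":0,"wy":0,"wz":0,"x":0.0007,"y":0,"z":0.0041,"grip":255},{"wx":0,"wy":0,"wz":0,"x":0.0005,"y":0,"z":0.0042,"grip":255},{"wx":0,"wy":0,"wz":0,"x":0.0003,"y":0,"z":0.0042,"grip":255},{"wx":0,"wy":0,"wz":0,"x":0.0002,"y":0,"z":0.0042,"grip":255},{"wx":0,"wy":0,"wz":0,"x":0,"y":0,"z":0.0042,"grip":255},{"wx":0,"wy":0,"wz":0,"x":-0.0002,"y":0,"z":0.0042,"grip":255},{"wx":0,"wy":0,"wz":0,"x":-0.0002,"y":0,"z":0.0021,"grip":255},{"wx":0,"wy":0,"wz":0,"x":-0.0002,"y":0,"z":0.0021,"grip":255},{"wx":0,"wy":0,"wz":0,"x":-0.0003,"y":0,"z":0.0021,"grip":255},{"wx":0,"wy":0,"wz":0,"x":-0.0003,"y":0,"z":0.0021,"grip":255},{"wx":0,"wy":0,"wz":0,"x":0,"y":0,"z":0,"grip":255}]}}

```text
clock: 20.55
ee_pos: [0.4701, -0.0413, 0.1347]
eef_rot: [[-1.0, -0.023, 0.003], [-0.023, 1.0, -0.0], [-0.003, -0.0, -1.0]]
ft_force: [0.1, 0.1, -3.7]
finger_gap: 0.259
```

```bash
python3 fl.py 7
```

```text
flap ang (rough) 1884 1.456 max out 0.135
20.6 [ 0.4701 -0.0414  0.1347] [-0.21  0.91 -1.67]
```

{"method": "drive_tool", "body": {"deltas": [{"wx":0,"wy":0,"wz":0,"x":0,"y":0,"z":0.0008,"grip":255},{"wx":0,"wy":0,"wz":0,"x":0,"y":0,"z":0.0008,"grip":255},{"wx":0,"wy":0,"wz":0,"x":0,"y":0,"z":0,"grip":255}]}}

```text
clock: 20.98
ee_pos: [0.4692, -0.0414, 0.1327]
eef_rot: [[-1.0, -0.023, 0.001], [-0.023, 1.0, 0.0], [-0.001, 0.0, -1.0]]
ft_force: [0.4, 0.0, -1.3]
finger_gap: 0.263
```

```bash
python3 fl.py 8
cat > pl.py <<'E'
from h import *
import sys
for t in sys.argv[1:]:
    f=np.load(f"side{t}.npz");im=f["im"];P=cloud("side",f["d"]);hsv=cv2.cvtColor(im,cv2.COLOR_RGB2HSV);H,S=hsv[...,0],hsv[...,1]
    x,y,z=[P[...,k] for k in range(3)];m=(H>18)&(H<32)&(S>130)&(x>.59)&(x<.715)&(y>-.12)&(y<.08)&(z>.155)&(z<.32);p=P[m]
    A=np.c_[p[:,0],p[:,1],np.ones(len(p))];s=np.linalg.lstsq(A,p[:,2],rcond=None)[0];k=abs(p[:,2]-A@s)<.004;s=np.linalg.lstsq(A[k],p[k,2],rcond=None)[0]
    print(t,"slope",s.round(4),"angle",(np.pi/2-np.arctan(-s[0])).round(4),"z mean",p[k,2].mean().round(4))
E
python3 pl.py 7 8
```

```text
flap ang (rough) 1883 1.455 max out 0.136
21.025 [ 0.4691 -0.0414  0.1327] [ 0.45  0.14 -1.31]
7 slope [-0.     -0.001   0.1769] angle 1.5708 z mean 0.1769
8 slope [-0.0011 -0.0005  0.1777] angle 1.5697 z mean 0.177
```

The flap is level, with a fitted angle of 1.570 rad, and the finger is centred in the eye. I'm unhooking sideways.

{"method": "drive_tool", "body": {"deltas": [{"wx":0,"wy":0,"wz":0,"x":0,"y":-0.003,"z":0,"grip":255},{"wx":0,"wy":0,"wz":0,"x":0,"y":-0.003,"z":0,"grip":255},{"wx":0,"wy":0,"wz":0,"x":0,"y":-0.003,"z":0,"grip":255}]}}

```text
clock: 21.4
ee_pos: [0.469, -0.0506, 0.1326]
eef_rot: [[-1.0, -0.023, 0.0], [-0.023, 1.0, 0.0], [-0.0, 0.0, -1.0]]
ft_force: [0.2, -0.1, -2.2]
finger_gap: 0.261
```

{"method": "drive_tool", "body": {"deltas": [{"wx":0,"wy":0,"wz":0,"x":0,"y":-0.003,"z":0,"grip":255},{"wx":0,"wy":0,"wz":0,"x":0,"y":-0.003,"z":0,"grip":255},{"wx":0,"wy":0,"wz":0,"x":0,"y":-0.004,"z":0,"grip":255},{"wx":0,"wy":0,"wz":0,"x":0,"y":-0.006,"z":0,"grip":255},{"wx":0,"wy":0,"wz":0,"x":0,"y":-0.01,"z":0,"grip":255},{"wx":0,"wy":0,"wz":0,"x":0,"y":0,"z":0,"grip":255}]}}

```text
clock: 22.15
ee_pos: [0.4696, -0.0771, 0.1325]
eef_rot: [[-1.0, -0.022, 0.0], [-0.022, 1.0, -0.0], [-0.0, -0.0, -1.0]]
ft_force: [-0.2, -0.8, -2.1]
finger_gap: 0.259
```

{"method": "drive_tool", "body": {"deltas": [{"wx":0,"wy":0,"wz":0,"x":0.02,"y":0,"z":0,"grip":255},{"wx":0,"wy":0,"wz":0,"x":0.025,"y":0,"z":0,"grip":255},{"wx":0,"wy":0,"wz":0,"x":0.02,"y":0,"z":0,"grip":255},{"wx":0,"wy":0,"wz":0,"x":0,"y":-0.025,"z":-0.01,"grip":255},{"wx":0,"wy":0,"wz":0,"x":0,"y":-0.035,"z":-0.01,"grip":255},{"wx":0,"wy":0,"wz":0,"x":0,"y":-0.04,"z":-0.008,"grip":255},{"wx":0,"wy":0,"wz":0,"x":0,"y":-0.04,"z":0,"grip":255},{"wx":0,"wy":0,"wz":0,"x":0,"y":-0.035,"z":0,"grip":255},{"wx":0,"wy":0,"wz":2.5,"x":0,"y":0,"z":0,"grip":255},{"wx":0,"wy":0,"wz":2.4,"x":0,"y":0,"z":0,"grip":255},{"wx":0,"wy":0,"wz":0,"x":0,"y":0,"z":0,"grip":255}]}}

```text
clock: 23.52
ee_pos: [0.4085, -0.2528, 0.1604]
eef_rot: [[-0.998, 0.062, -0.0], [0.062, 0.998, 0.0], [0.0, 0.0, -1.0]]
ft_force: [0.3, -0.2, -2.1]
finger_gap: 0.257
```

{"method": "drive_tool", "body": {"deltas": [{"wx":0,"wy":0,"wz":0,"x":-0.03,"y":0.0025,"z":0,"grip":255},{"wx":0,"wy":0,"wz":0,"x":-0.045,"y":0.0025,"z":0,"grip":255},{"wx":0,"wy":0,"wz":0,"x":-0.045,"y":0.003,"z":0,"grip":255},{"wx":0,"wy":0,"wz":0,"x":-0.038,"y":0.0025,"z":0,"grip":255},{"wx":0,"wy":0,"wz":0,"x":0,"y":0,"z":0,"grip":255},{"wx":0,"wy":0,"wz":0,"x":0,"y":0,"z":0,"grip":255}]}}

```text
clock: 24.28
ee_pos: [0.5661, -0.2518, 0.16]
eef_rot: [[-0.998, 0.062, -0.002], [0.062, 0.998, 0.001], [0.002, 0.001, -1.0]]
ft_force: [-1.1, -0.9, -2.0]
finger_gap: 0.257
```

```bash
python3 rel.py 9
```

```text
24.275 [ 0.5661 -0.2518  0.16  ] [[-0.9981, 0.0616, -0.0017], [0.0616, 0.9981, 0.0007], [0.0018, 0.0006, -1.0]] [-1.14 -0.9  -2.01] 0.25703562522319456
side rod 42 u 0.1211 0.1002 0.1417 w -0.0037 z 0.001 world [ 0.6868 -0.2629  0.1781]
side finger 11 u 0.1555 0.153 0.1606 w 0.0149 z 0.0007 world [ 0.7223 -0.2465  0.1779]
top rod 15 u 0.1389 0.1332 0.1447 w -0.0013 z 0.0028 world [ 0.7047 -0.2616  0.1799]
top finger 21 u 0.1556 0.1531 0.1593 w 0.0165 z 0.0031 world [ 0.7225 -0.2449  0.1802]
```

The pole hasn't shifted in the hand. I'm lowering it into the cradles at the recorded grasp pose (TCP 0.567, -0.252, 0.061).

{"method": "drive_tool", "body": {"deltas": [{"wx":0,"wy":0,"wz":0,"x":-0.0005,"y":0,"z":0.03,"grip":255},{"wx":0,"wy":0,"wz":0,"x":0,"y":0,"z":0.03,"grip":255},{"wx":0,"wy":0,"wz":0,"x":0,"y":0,"z":0.015,"grip":255},{"wx":0,"wy":0,"wz":0,"x":0,"y":0,"z":0,"grip":255}]}}

```text
clock: 24.88
ee_pos: [0.5665, -0.2521, 0.085]
eef_rot: [[-0.998, 0.063, -0.002], [0.063, 0.998, 0.001], [0.002, 0.001, -1.0]]
ft_force: [0.3, -1.0, -1.0]
finger_gap: 0.26
```

{"method": "drive_tool", "body": {"deltas": [{"wx":0,"wy":0,"wz":0,"x":0,"y":0,"z":0.008,"grip":255},{"wx":0,"wy":0,"wz":0,"x":0,"y":0,"z":0.007,"grip":255},{"wx":0,"wy":0,"wz":0,"x":0,"y":0,"z":0.005,"grip":255},{"wx":0,"wy":0,"wz":0,"x":0,"y":0,"z":0,"grip":255}]}}

```text
clock: 25.38
ee_pos: [0.5672, -0.252, 0.0651]
eef_rot: [[-0.998, 0.062, -0.001], [0.062, 0.998, 0.0], [0.001, 0.0, -1.0]]
ft_force: [-0.1, -0.2, -2.4]
finger_gap: 0.256
```

{"method": "drive_tool", "body": {"deltas": [{"wx":0,"wy":0,"wz":0,"x":0,"y":0,"z":0.002,"grip":255},{"wx":0,"wy":0,"wz":0,"x":0,"y":0,"z":0.0017,"grip":255},{"wx":0,"wy":0,"wz":0,"x":0,"y":0,"z":0,"grip":255}]}}

```text
clock: 25.75
ee_pos: [0.5674, -0.2521, 0.0617]
eef_rot: [[-0.998, 0.062, -0.0], [0.062, 0.998, 0.0], [0.0, 0.0, -1.0]]
ft_force: [-0.4, 0.3, -1.8]
finger_gap: 0.262
```

{"method": "drive_tool", "body": {"deltas": [{"wx":0,"wy":0,"wz":0,"x":0,"y":0,"z":0.001,"grip":255},{"wx":0,"wy":0,"wz":0,"x":0,"y":0,"z":0,"grip":255},{"wx":0,"wy":0,"wz":0,"x":0,"y":0,"z":0,"grip":255}]}}

```text
clock: 26.12
ee_pos: [0.5676, -0.2522, 0.0609]
eef_rot: [[-0.998, 0.062, 0.0], [0.062, 0.998, -0.0], [-0.0, -0.0, -1.0]]
ft_force: [-0.1, 0.2, -1.0]
finger_gap: 0.261
```

{"method": "drive_tool", "body": {"deltas": [{"wx":0,"wy":0,"wz":0,"x":0,"y":0,"z":0.0003,"grip":180},{"wx":0,"wy":0,"wz":0,"x":0,"y":0,"z":0,"grip":150},{"wx":0,"wy":0,"wz":0,"x":0,"y":0,"z":0,"grip":60},{"wx":0,"wy":0,"wz":0,"x":0,"y":0,"z":0,"grip":0},{"wx":0,"wy":0,"wz":0,"x":0,"y":0,"z":0,"grip":0},{"wx":0,"wy":0,"wz":0,"x":0,"y":0,"z":0,"grip":0},{"wx":0,"wy":0,"wz":0,"x":0,"y":0,"z":0,"grip":0},{"wx":0,"wy":0,"wz":0,"x":0,"y":0,"z":0,"grip":0}]}}

```text
clock: 27.12
ee_pos: [0.5674, -0.2522, 0.0605]
eef_rot: [[-0.998, 0.062, 0.0], [0.062, 0.998, 0.0], [-0.0, 0.0, -1.0]]
ft_force: [-1.0, 0.7, 0.3]
finger_gap: 0.995
```

{"method": "drive_tool", "body": {"deltas": [{"wx":0,"wy":0,"wz":0,"x":0,"y":0,"z":-0.02,"grip":0},{"wx":0,"wy":0,"wz":0,"x":0,"y":0,"z":-0.04,"grip":0},{"wx":0,"wy":0,"wz":0,"x":0,"y":0,"z":-0.04,"grip":0},{"wx":0,"wy":0,"wz":0,"x":0.03,"y":0,"z":-0.04,"grip":0},{"wx":0,"wy":0,"wz":0,"x":0.05,"y":0,"z":-0.03,"grip":0},{"wx":0,"wy":0,"wz":0,"x":0.05,"y":0,"z":0,"grip":0},{"wx":0,"wy":0,"wz":0,"x":0.04,"y":0,"z":0,"grip":0},{"wx":0,"wy":0,"wz":0,"x":0,"y":0,"z":0,"grip":0}]}}

```text
clock: 28.12
ee_pos: [0.3955, -0.2411, 0.2311]
eef_rot: [[-0.998, 0.064, 0.0], [0.064, 0.998, -0.0], [-0.0, -0.0, -1.0]]
ft_force: [0.5, 0.2, -0.7]
finger_gap: 0.999
```

```bash
python3 fl.py 10; python3 pl.py 10
python3 - <<'E'
from h import *
im,d=env.capture("top");np.savez("top10.npz",im=im,d=d)
for tag in("0","10"):
  for n in("top","side"):
    f=np.load(f"{n}{tag}.npz");im,P=f["im"],cloud(n,f["d"]);x,y,z=[P[...,k] for k in range(3)];hsv=cv2.cvtColor(im,cv2.COLOR_RGB2HSV);H,S,V=[hsv[...,k] for k in range(3)]
    m=(H<18)&(S>150)&(V>100)&(z>.06)&(z<.11)&(x>.4)&(x<.7)&(y<-.2)&(y>-.33);p=P[m];c=p.mean(0);w,v=np.linalg.eigh(np.cov((p-c)[:,:2].T));a=v[:,1]*np.sign(v[0,1])
    fi=P[(z>.065)&(z<.1)&(x>.705)&(x<.74)&(y<-.2)&(y>-.3)]
    print(tag,n,m.sum(),c.round(4),np.degrees(np.arctan2(a[1],a[0])).round(2),"hook end",fi.mean(0).round(4) if len(fi) else "")
for t in("removed_pack","disk","screw_dish","cutter"):
    print(t,[(n,[(np.round(r["xyz"],3).tolist(),round(r["conf"],2)) for r in env.find_in(t,n)][:1]) for n in("top","side")])
s=np.load("side10.npz")["im"];cv2.imwrite("pics/fin.png",cv2.resize(s[60:360],(800,429),interpolation=3)[:,:,::-1])
E
```

```text
flap ang (rough) 1883 1.456 max out 0.135
28.175 [ 0.3973 -0.2416  0.2311] [ 1.17 -0.1   1.04]
10 slope [-1.000e-04 -7.000e-04  1.769e-01] angle 1.5707 z mean 0.1769
0 top 404 [ 0.535  -0.2502  0.0903] -3.48 hook end [ 0.7197 -0.2508  0.0816]
0 side 405 [ 0.5353 -0.2585  0.0844] -3.94 hook end [ 0.7193 -0.2542  0.0787]
10 top 373 [ 0.5396 -0.2508  0.0903] -2.19 hook end [ 0.7201 -0.2514  0.081 ]
10 side 409 [ 0.5353 -0.2584  0.0846] -4.26 hook end [ 0.719  -0.255   0.0797]
removed_pack [('top', [([0.39, 0.005, 0.019], 0.71)]), ('side', [([0.377, -0.004, 0.018], 0.73)])]
disk [('top', [([0.345, -0.191, 0.013], 0.67)]), ('side', [([0.366, -0.209, 0.009], 0.56)])]
screw_dish [('top', [([0.583, -0.444, -0.001], 0.69)]), ('side', [([0.583, -0.442, 0.003], 0.69)])]
cutter [('top', [([0.575, -0.03, 0.009], 0.54)]), ('side', [([0.589, -0.041, 0.01], 0.77)])]
```

View pics/fin.png

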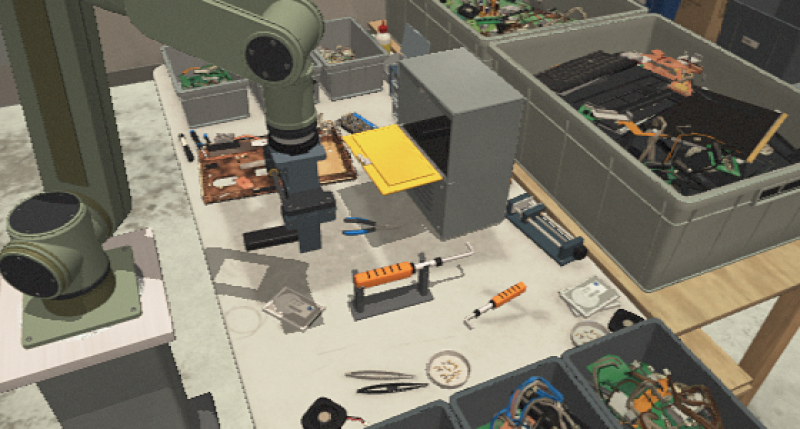

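The final view shows the flap level, the pole lying in both cradles (~(410,270)), the hand free and the bystanders in place. I'm handing in.

```bash
python3 -c "
from cell import env
print(env.hand_in(), env.get_obs()['clock'])"
```

```text
the job is handed in; nothing more can be done
the job is handed in; nothing more can be done
```

The flap is fully down and the pole is back in its rack. I handed the job in at about 28 s on the robot's clock (limit 72 s); the hand-in gives no verdict.

**What I did:** I took the large pole from its rack, found the hook's reach by touching the flap's face (3.4 N), and put the finger through the eye. The catch came free at about 15 N at the wrist; the highest reading was about 17 N in all, against the 25 N limit. I lowered the flap on the hook along its arc at about 0.35 rad/s, slid the finger out sideways and laid the pole back.

**Last checks:**
- **Flap:** the fitted angle was 1.571 rad, the same after unhooking.
- **Pole:** in the side view the handle is within 1 mm and 0.3° of where it started. Both cameras put the hook end within about 1 mm.
- **Robot:** the gripper is open and touching nothing.

**Disagreements:**
- **Top camera:** it put the handle 5 mm and 1.3° off, and the disk and cutters 12–29 mm off. I think the arm was blocking its view, because the side camera had the disk and cutters within about 4 mm of their starting positions.
- **Battery pack:** the side camera had it 13 mm off, with the gripper partly in front of it in that view; the top camera had it within 3 mm.

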